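# Seat the splined test eye in the calibration mount and hold it down

## Robot

A 6-joint arm with a two-finger parallel gripper is mounted at the origin on the work surface. World frame = base frame: x ahead of the robot, y to its left, z up, the work surface at z = 0. Lengths are in m, angles in rad, forces in N, time in s.
With the tool pointing down it reaches from about 0.35 to 1 m from the base axis. Payload 7.1 kg.
Tool frame: the origin (TCP) lies on the centre line of the jaws, within the pads' length; the fingertips stand 17 mm ahead of it and the grasp point (between the pads) lies 2 mm behind it; z points along the fingers, x is the direction in which the jaws open and shut, and the axes are right-handed (so a half turn about z gives the same grasp; the last joint's range is limited). The gripper opens to 85 mm and grips with 20 to 120 N. Pads are 22 mm wide; open, the fingers measure 114 mm over their backs; the gripper's body (76 mm by 85 mm) begins 54 mm behind the grasp point. The pads swing forward as they close: fully open they stand 13 mm farther back than shut.
Start: joints at [1.255, 0.423, 1.63, -0, 1.089, -0.019], TCP at [0.183, 0.598, 0.227] pointing down, gripper open.
Joint ranges: [-3, 3], [-0.9, 2.11], [0.09, 2.58], [-1.31, 4.45], [0.11, 2.69], [-2.54, 2.54]. Speed limits (rad/s): [2.39, 2.39, 3.01, 3.14, 3.14, 3.14].

## Interface

Orientations are given as a unit quaternion [w, x, y, z].
In Python, from bench import env gives the robot as it stands. Calls block until the motion is done:
- env.movep(position, orientation): joint-space move of the TCP to a pose.
- env.move_straight(position, feed=0.15, frame=None, contact_N=None): straight line of the TCP; frame=None keeps the orientation; feed is the mean speed in m/s. With contact_N (N) it stops when the force on the tool has changed by that much, and returns True; else False.
- env.move_joints(angles): joint-space move.
- env.gripper_to(opening, newtons=None): finger opening in m; newtons is the grip in N (None keeps the last); returns when the fingers have stopped.
- env.dwell(seconds).
- env.solve_ik(position, orientation): joint angles nearest the present ones, or None.
- env.read_camera(name): name is "scene" or "top" or "wrist"; returns the picture (400x640x3 uint8, red, green, blue); there is no depth.
- env.camera_info(name): a dict with "K" (3x3 intrinsics, pixels), "origin" and "orientation" of the camera in the world. Camera axes: x right, y up, looking along -z (the intrinsics and any distortion apply to the point x, -y, -z); pixel columns grow to the right and rows downward; lengths in m; the calibration is good to about 2 mm. A picture is of the moment at which its call begins: read the wrist's pose just before it. camera_info takes no time and is no camera call; for the wrist camera it gives the pose at the moment of the call.
A pose or a line that the arm cannot do raises env.Unreachable and nothing moves.
- env.finish_job(): hands the job in, once; it reports no verdict.
Readings, each from a call of its own:
- env.get_t(): time.
- env.get_q(): joint angles.
- env.get_joint_vel(): joint speeds.
- env.get_tau(): joint torques, N m.
- env.get_tcp_pos(): TCP position.
- env.get_orientation(): TCP orientation.
- env.get_force(): force on the tool from outside, world axes, zero at the start.
- env.get_moment(): the same for the moment, N m.
- env.get_grip_width(): finger opening in m.
Only numpy, scipy, OpenCV 4.12 (cv2) and the standard library are available. Lean on these libraries where they do the work, as an engineer would, in place of code of your own. Each camera call takes 0.05 s, during which the arm holds its last target.

## Task

The corneal topographer needs its calibration check: take the blue dust cap off the calibration mount and set it down the right way up, flat in the green tray. Then take the test eye out of its grey storage block, turn it until its splines match the socket of the mount, slide it in until its flange is flush on the mount's top, and keep pressing it down against the spring: finish while still gripping it and holding it fully home. Leave the other things on the table where they are.

Things in the scene. Friction and masses are not known exactly. Their poses are not given: they have to be found in the camera images.
- socket_mouth (a point): Mouth centre of the splined socket in the fixed calibration mount, 62 mm above the table: a cross of two slots (26.5 mm tip to tip, 8.5 mm wide) in a 46 mm square aluminium top. z up; x, y along the slots and the mount's sides; orange lines continue the slots. White 66 mm square shoulder 14 mm below the mouth, dark 100 mm square base plate. The dust cap covers it at the start.
- plunger (a joint): Red sprung plunger, 25 mm across, at the bottom of the socket: how far it is pushed down, in m; 0 when free (its face 29 mm below the mouth), 0.007 when the test eye's flange lies on the mount's top. Its spring pushes back with about 3.5 N at first and 8.4 N at 0.007, so it lifts the test eye again when nobody presses.
- cap: Loose dust cap, blue, square (58 mm, open below, skirt 15 mm deep with 50 mm inside, 19 mm to its flat top), with a round white knob 22 mm across and 31 mm high on top; 60 g. It stands over the mount's 46 mm square top, its sides parallel to the mount's. Origin: centre of its lower rim, z up. Lift it by 20 mm or more to clear the mount.
- cap_knob (a point): The place to grip the cap's knob: on its axis, 37 mm above the cap's lower rim, 18 mm above the cap's flat top and 13 mm below the knob's end.
- cap_rim (a point): Centre of the cap's lower rim (same point as the cap's origin).
- tray: Fixed shallow green tray, 130 mm (its x) by 110 mm (its y), 18 mm high, walls and floor 4 mm thick, open above. Origin: centre of its underside, on the table.
- holder_top (a point): Centre of the top of the fixed grey storage block, 76 mm square and 50 mm high, z up; the test eye's stem hangs in its round 29 mm through hole.
- eye: Loose test eye, about 140 g, 94 mm high: steel stem with four splines, brass flange 40 mm across and 4 mm thick, white square collar 28 x 28 x 42 mm, black dome. Origin: foot of the stem; z up; x, y along the splines. The collar's four faces look the way the splines point (orange marks on them). It fits the socket at every quarter turn.
- eye_collar (a point): Centre of the test eye's square collar, the place to grip it across two opposite faces (28 mm): 61 mm above the foot of the stem, 21 mm above the flange's upper side; axes as the test eye's.
- eye_flange (a point): Centre of the underside of the flange, 36 mm above the stem's foot; it rests on the storage block at the start and on the mount's top when fully home. The stem below it is a cross 24 mm tip to tip, splines 6 mm thick (lowest 5 mm: 20.5 and 3.5 mm, to lead in); in the socket it has 1.25 mm play all round.
- drops: Bystander, to be left where it is: white eye-drop bottle, 30 mm across, 75 mm high, standing. Origin: underside.
- lenscase: Bystander, to be left where it is: white and green contact-lens case, 72 x 32 x 14 mm. Origin: underside.
- penlight: Bystander, to be left where it is: metal penlight lying down, 125 mm long, 15 mm thick. Origin: underside.
- occluder: Bystander, to be left where it is: flat black eye occluder paddle, about 180 mm long, 6 mm thick. Origin: underside.
- pencup: Bystander, to be left where it is: white ceramic cup, 72 mm across, 95 mm high. Origin: underside.
- mouse: Bystander, to be left where it is: black computer mouse on a grey pad, 100 mm long, 32 mm high. Origin: underside.
There are look-alikes about, which are no part of the job. Several things have the shape of the cap; the one meant has the colours described above. Leave any red look-alike of the eye alone.

How it is judged:
On the way, in this order (a step that is already met when the one before it is completed fails the run):
1. the dust cap stands flat in the green tray, let go (x of cap_rim in the frame of tray between -0.045 and 0.045 m and y of cap_rim in the frame of tray between -0.035 and 0.035 m and z of cap_rim in the frame of tray below 0.009 m and angle between cap_knob's own z axis and vertical below 0.1 rad and linear speed of cap below 0.02 m/s and contact force between the fingers and cap below 0.1 N), for 0.2 s.
2. the test eye is carried clear of its storage block (z of eye_flange in the frame of holder_top above 0.036 m and contact force between the fingers and eye above 1 N), for 0.1 s.
3. the test eye is meshed with the socket and pressed home (value of joint plunger above 0.005 m and z of eye_flange in the frame of socket_mouth below 0.002 m and horizontal distance between eye_flange and socket_mouth below 0.004 m and angle between eye_collar's own z axis and vertical below 0.08 rad and (angle between the x axis of eye_collar and the x axis of socket_mouth, either way round below 0.17 rad or angle between the x axis of eye_collar and the y axis of socket_mouth, either way round below 0.17 rad) and contact force between the fingers and eye above 3 N), for 0.3 s.
At the end, for the whole second after the job is handed in: The robot still grips the test eye (over 3 N) and presses it home: plunger in over 5 mm, flange within 2 mm of the mount's top, centred to 4 mm, upright to 0.08 rad, splines in the slots, at rest; the cap lies flat, right way up, in the green tray, let go (all of step 1 and all of step 3 and linear speed of eye below 0.02 m/s); the arm keeps its last pose, push and grip.
It fails at once if a bystander was pushed by more than 25 mm (distance of any of drops, lenscase, penlight, occluder, pencup, mouse from where it was at the start of the episode above 0.025 m).
It also fails if it takes over 59 s, if anything falls off the work surface, if the arm or the gripper's body presses on something with over 40 N, if the wrist force passes 120 N, or if a joint passes its speed limit or range.

## Working session

There is one attempt and no reset: what is moved stays moved. The work goes in short steps, each a Python script; the robot and the scene stay as the last script left them, time stands still between calls to the robot, and variables do not carry over. Pictures are saved under pics/ and viewed, and the job is handed in when it is done.

```bash
ls; mkdir -p pics
python3 - <<'E'
from bench import env
import cv2
for n in ["scene","top","wrist"]:
    c=env.camera_info(n); print(n,c)
    im=env.read_camera(n); cv2.imwrite(f"pics/{n}0.png",im[:,:,::-1])
print(env.get_t(),env.get_orientation())
E
```

```text
pics
scene {'K': array([[436.5570247 ,   0.        , 330.04204878],
       [  0.        , 436.5570247 , 203.68719607],
       [  0.        ,   0.        ,   1.        ]]), 'origin': array([1.09480573, 0.76094458, 0.91326548]), 'orientation': array([0.24577107, 0.12178841, 0.39932008, 0.87481863])}
top {'K': array([[481.37852365,   0.        , 325.40627703],
       [  0.        , 481.37852365, 198.30188731],
       [  0.        ,   0.        ,   1.        ]]), 'origin': array([ 0.37596484, -0.06143502,  1.52640485]), 'orientation': array([-0.69883534, -0.05670513,  0.04469383,  0.71162923])}
wrist {'K': array([[356.47515402,   0.        , 319.66805798],
       [  0.        , 356.47515402, 191.68335153],
       [  0.        ,   0.        ,   1.        ]]), 'origin': array([0.11257966, 0.61878061, 0.37361284]), 'orientation': array([ 0.79502916, -0.11784987, -0.0863075 ,  0.58871985])}
0.15 [ 3.63644968e-04  8.03884540e-01  5.94785039e-01 -5.21013274e-04]
```

View pics/scene0.png

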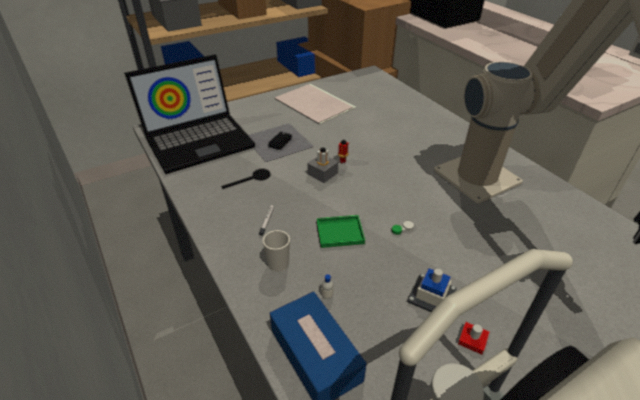

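View pics/top0.png

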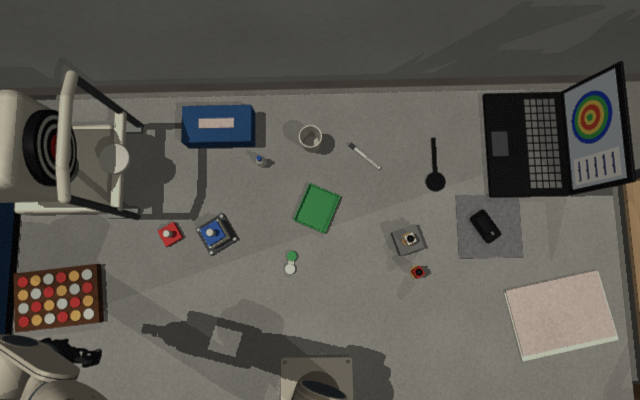

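View pics/wrist0.png

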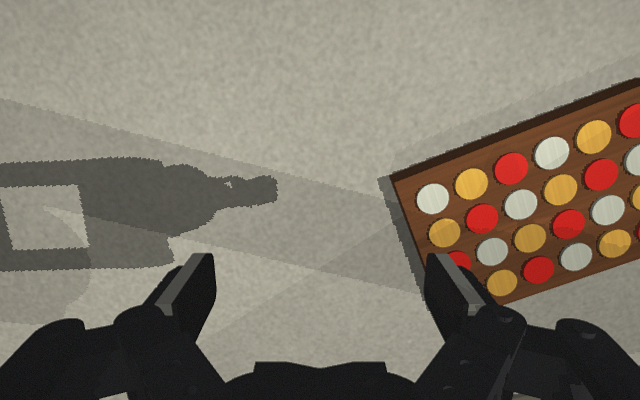

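```bash
cat > h.py <<'E'
from bench import env
import numpy as np, cv2
from scipy.spatial.transform import Rotation as R
def Rq(q): return R.from_quat([q[1],q[2],q[3],q[0]])
def ray(ci,u,v):
    K=ci["K"]; d=np.array([(u-K[0,2])/K[0,0],-(v-K[1,2])/K[1,1],-1.0])
    return np.array(ci["origin"]), Rq(ci["orientation"]).apply(d)
def onz(ci,u,v,z):
    o,d=ray(ci,u,v); return o+d*(z-o[2])/d[2]
def proj(ci,p):
    c=Rq(ci["orientation"]).inv().apply(np.array(p)-ci["origin"]); K=ci["K"]
    return K[0,0]*c[0]/-c[2]+K[0,2], K[1,1]*-c[1]/-c[2]+K[1,2]
def down(yaw): # tool z down, tool x at angle yaw in world
    c,s=np.cos(yaw),np.sin(yaw)
    q=R.from_matrix(np.array([[c,s,0],[s,-c,0],[0,0,-1.]])).as_quat()
    return np.array([q[3],q[0],q[1],q[2]])
def snap(n,name):
    ci=env.camera_info(n); im=env.read_camera(n)[:,:,::-1].copy(); cv2.imwrite(f"pics/{name}.png",im); return ci,im
E
python3 - <<'E'
from h import *
im=cv2.imread("pics/top0.png")
a=cv2.resize(im[190:280,140:360],None,fx=3.6,fy=3.6,interpolation=cv2.INTER_CUBIC)
b=cv2.resize(im[190:290,370:450],None,fx=4,fy=4,interpolation=cv2.INTER_CUBIC)
cv2.imwrite("pics/ta.png",a);cv2.imwrite("pics/tb.png",b)
ci=env.camera_info("top")
hsv=cv2.cvtColor(im,cv2.COLOR_BGR2HSV)
for nm,lo,hi,box,z in [("cap",(100,120,60),(130,255,255),(190,210,245,260),0.067),("tray",(50,120,50),(80,255,255),(290,175,350,240),0.009)]:
    m=cv2.inRange(hsv,lo,hi); k=np.zeros_like(m); k[box[1]:box[3],box[0]:box[2]]=1; m*=k
    c=max(cv2.findContours(m,0,2)[0],key=cv2.contourArea); r=cv2.minAreaRect(c)
    bp=np.array([onz(ci,*p,z) for p in cv2.boxPoints(r)]); print(nm,r,bp.mean(0)); print(np.diff(bp,axis=0).round(3), [np.degrees(np.arctan2(d[1],d[0])) for d in np.diff(bp,axis=0)])
for nm,p,z in [("holder",(409,238),.1),("red",(419,272),.1),("lens",(291,263),.01),("drops",(262,160),.04)]: print(nm,onz(ci,*p,z))
E
```

```text
cap ((212.01470947265625, 232.69117736816406), (19.036340713500977, 19.550838470458984), 59.03623962402344) [0.48811728 0.30875234 0.067     ]
[[ 0.03  -0.051  0.   ]
 [-0.05  -0.031  0.   ]
 [-0.03   0.051  0.   ]] [np.float64(-59.58208057999016), np.float64(-148.66050390936678), np.float64(120.2823408181503)]
tray ((316.81036376953125, 207.77586364746094), (34.139671325683594, 39.91715621948242), 23.198591232299805) [ 0.56598744 -0.00962655  0.009     ]
[[ 0.117 -0.051  0.   ]
 [-0.045 -0.1    0.   ]
 [-0.116  0.052  0.   ]] [np.float64(-23.659669949427016), np.float64(-114.57068909085935), np.float64(155.83258971041403)]
holder [ 0.45923969 -0.2834756   0.1       ]
red [ 0.35966675 -0.30845818  0.1       ]
lens [0.3930908 0.0735562 0.01     ]
drops [0.71736696 0.16063985 0.04      ]
```

```bash
sleep 1
```

```text
(no output)
```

View pics/ta.png

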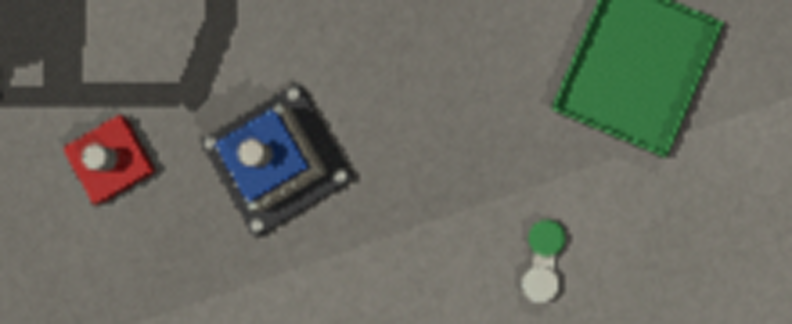

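View pics/tb.png

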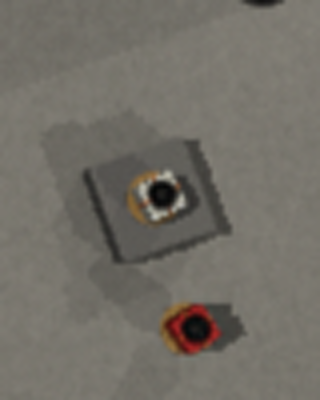

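Run:
```python
from h import *
env.movep([0.488,0.309,0.22],down(np.radians(31)))
print(env.get_t(),env.get_q().round(3) if hasattr(env.get_q(),'round') else env.get_q(),env.get_tcp_pos())
ci,im=snap("wrist","w1")
for z in (.098,.067): print(proj(ci,[.488,.309,z]))
```

```text
1.7 [0.545 0.363 1.743 0.    1.036 0.003] [0.48762119 0.30979771 0.22003949]
(np.float64(319.2493176744443), np.float64(183.13945058419648))
(np.float64(319.271122635017), np.float64(173.62580953272834))
```

View pics/w1.png

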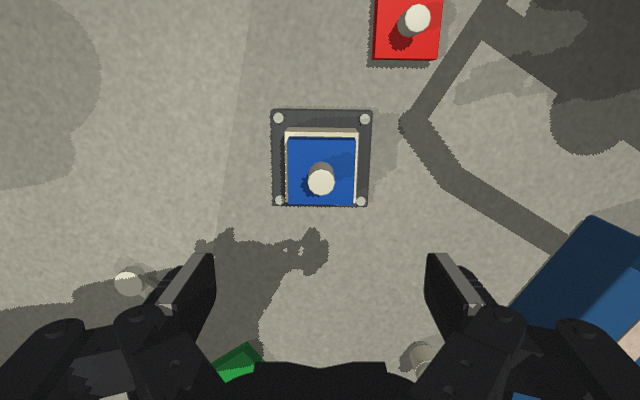

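Run:
```python
from h import *
print(env.get_tcp_pos())
ci=env.camera_info("wrist"); im=cv2.imread("pics/w1.png"); hsv=cv2.cvtColor(im,cv2.COLOR_BGR2HSV)
m=cv2.inRange(hsv,(100,120,40),(130,255,255)); m[:, :270]=0; m[:,375:]=0
c=max(cv2.findContours(m,0,2)[0],key=cv2.contourArea); r=cv2.minAreaRect(cv2.convexHull(c))
bp=np.array([onz(ci,*p,.067) for p in cv2.boxPoints(r)]); d=np.diff(bp,axis=0)
print(r,bp.round(4),bp.mean(0),np.linalg.norm(d,axis=1),np.degrees(np.arctan2(d[:,1],d[:,0])))
k=cv2.inRange(hsv,(0,0,170),(180,90,255)); k[:150]=0;k[205:]=0;k[:,:295]=0;k[:,:]=k; k[:,345:]=0
c=max(cv2.findContours(k,0,2)[0],key=cv2.contourArea); (u,v),rad=cv2.minEnclosingCircle(c); print(u,v,rad,onz(ci,u,v,.098))
```

```text
[0.48751033 0.30997544 0.22001841]
((320.91644287109375, 171.0086669921875), (67.15209197998047, 67.38121032714844), 1.1934895515441895) [[0.4774 0.2704 0.067 ]
 [0.4489 0.323  0.067 ]
 [0.4979 0.3511 0.067 ]
 [0.5292 0.3001 0.067 ]] [0.48835643 0.31115848 0.067     ] [0.05978978 0.05644262 0.05987246] [118.46529601  29.93096488 -58.41947273]
320.80950927734375 181.95237731933594 13.22492790222168 [0.48845304 0.31060463 0.098     ]
```

Run:
```python
from h import *
q=down(np.radians(30.5))
env.gripper_to(0.055,40)
env.movep([0.4884,0.3107,0.14],q)
env.move_straight([0.4884,0.3107,0.089],0.1)
print(env.get_tcp_pos(),env.get_force())
env.gripper_to(0.0,40); print(env.get_grip_width(),env.get_force(),env.get_tcp_pos())
env.move_straight([0.4884,0.3107,0.15],0.1)
print(env.get_grip_width(),env.get_force(),env.get_t())
ci,im=snap("wrist","w2")
```

```text
[0.48887549 0.31099921 0.08961439] [-0.57582034 -0.30287648  0.7909968 ]
0.018820116764987547 [-2.32703249 -1.351718    5.5534855 ] [0.48869328 0.31086557 0.08968448]
0.018731905796990293 [-0.74893851 -0.55342969 -1.0752333 ] 4.425
```

View pics/w2.png

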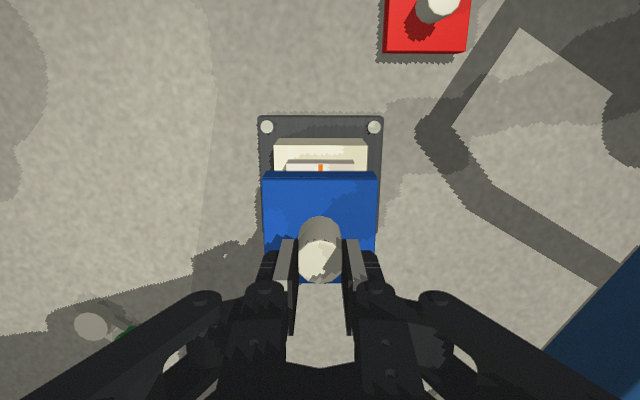

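Run:
```python
from h import *
q=down(np.radians(-24)); x,y=0.566,-0.0096
p=env.get_tcp_pos()
env.move_straight([p[0],p[1],0.19],0.2)
env.movep([x,y,0.14],q)
env.dwell(0.1)
env.move_straight([x,y,0.06],0.15)
print(env.get_tcp_pos(),env.get_force(),env.get_grip_width())
print(env.move_straight([x,y,0.040],0.03,contact_N=3))
print(env.get_tcp_pos(),env.get_force())
env.gripper_to(0.05); 
p=env.get_tcp_pos()
env.move_straight([x,y,0.2],0.2)
ci,im=snap("wrist","w3"); print(env.get_t())
ci,im=snap("top","t3"); cv2.imwrite("pics/t3c.png",cv2.resize(im[180:280,190:350],None,fx=4,fy=4,interpolation=2))
```

```text
[ 0.5664938  -0.00933341  0.06045053] [ 0.10636219  0.12410931 -0.33028363] 0.018750339225455416
True
[ 0.56554118 -0.00956107  0.04483779] [-0.23813872 -0.12779962 -0.38065433]
8.7667
```

View pics/w3.png

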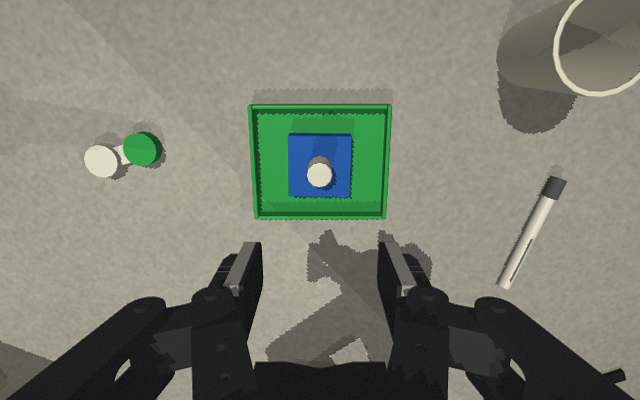

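View pics/t3c.png

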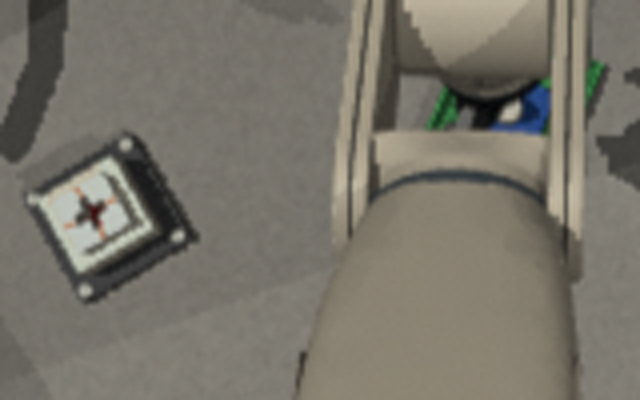

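Run:
```python
from h import *
env.movep([0.459,-0.2835,0.24],down(np.radians(-30)))
env.dwell(0.3)
ci,im=snap("wrist","w4"); print(env.get_t(),env.get_tcp_pos(),env.get_q())
print(repr(ci)); cv2.imwrite("pics/w4c.png",cv2.resize(im[80:260,220:420],None,fx=3,fy=3,interpolation=2))
```

```text
10.3083 [ 0.45933797 -0.28289617  0.23987848] [-5.74083959e-01  2.82825276e-01  1.80811980e+00  2.13037440e-05
  1.05085367e+00 -5.16580573e-02]
{'K': array([[356.47515402,   0.        , 319.66805798],
       [  0.        , 356.47515402, 191.68335153],
       [  0.        ,   0.        ,   1.        ]]), 'origin': array([ 0.49624611, -0.2192235 ,  0.38685916]), 'orientation': array([ 0.95586343, -0.14082392,  0.03734042, -0.25514587])}
```

View pics/w4.png

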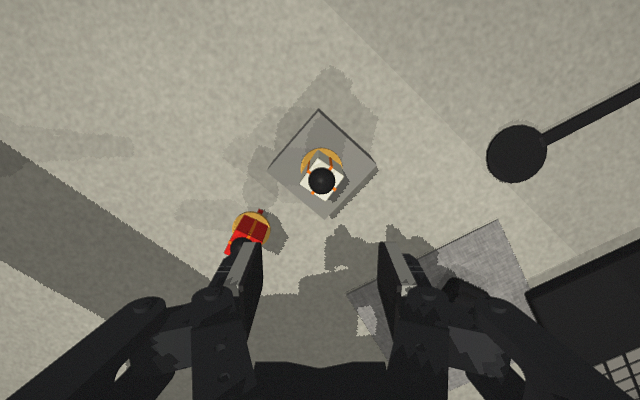

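View pics/w4c.png

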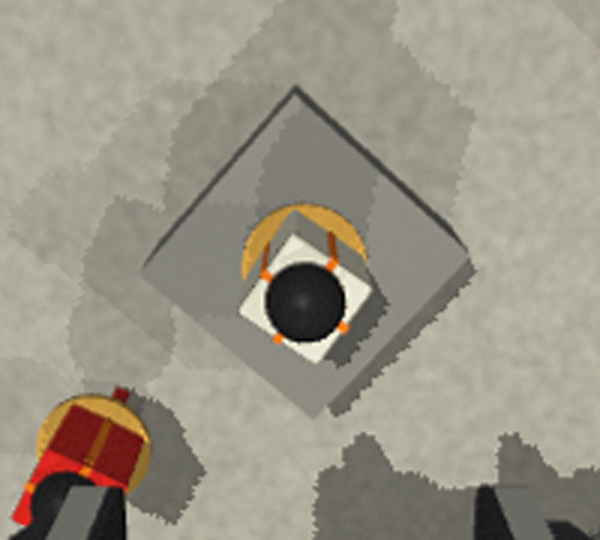

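Run:
```python
from h import *
ci=env.camera_info("wrist"); im=cv2.imread("pics/w4.png"); hsv=cv2.cvtColor(im,cv2.COLOR_BGR2HSV)
mk=[(266,276),(332,264),(343,328),(278,339)]; co=[(296,233),(375,288),(318,363),(240,312)]
for n,l in (("marks",mk),("corners",co)):
    P=np.array([onz(ci,220+a/3-.33,80+b/3-.33,.096)[:2] for a,b in l]); print(n,P.round(4),P.mean(0))
    for d in (P[2]-P[0],P[3]-P[1],P[1]-P[0],P[2]-P[1],P[3]-P[2],P[0]-P[3]): print(np.linalg.norm(d).round(4),np.degrees(np.arctan2(d[1],d[0])).round(1)%90)
# collar top mask: white + black dome hull
m=cv2.inRange(hsv,(0,0,190),(180,70,255)); m[:140]=0;m[215:]=0;m[:,:290]=0;m[:,350:]=0
c=np.vstack(cv2.findContours(m,0,2)[0]); r=cv2.minAreaRect(cv2.convexHull(c)); B=np.array([onz(ci,*p,.096)[:2] for p in cv2.boxPoints(r)])
print(r,B.mean(0)); D=np.diff(B,axis=0); print(np.linalg.norm(D,axis=1),np.degrees(np.arctan2(D[:,1],D[:,0]))%90)
# block top
g=[(296,87),(468,248),(316,418),(143,266)]
print("block",np.mean([onz(ci,220+a/3-.33,80+b/3-.33,.05)[:2] for a,b in g],axis=0))
```

```text
marks [[ 0.4532 -0.2755]
 [ 0.4708 -0.2817]
 [ 0.4644 -0.2994]
 [ 0.4468 -0.293 ]] [ 0.45879426 -0.28737987]
0.0264 25.200000000000003
0.0266 25.30000000000001
0.0187 70.7
0.0189 70.1
0.0187 70.1
0.0187 70.1
corners [[ 0.4665 -0.2691]
 [ 0.4779 -0.2937]
 [ 0.4531 -0.3049]
 [ 0.4415 -0.2808]] [ 0.45975275 -0.28711521]
0.0383 69.5
0.0386 70.5
0.0271 24.799999999999997
0.0272 24.400000000000006
0.0268 25.700000000000003
0.0276 25.1
((321.11541748046875, 179.57693481445312), (32.4499626159668, 31.340560913085938), 33.6900634765625) [ 0.45894347 -0.28689853]
[0.026837   0.02737752 0.02726416] [26.69233286 25.95847594 27.96859496]
block [ 0.4603799  -0.28572819]
```

Run:
```python
from h import *
q=down(np.radians(-64.8)); x,y=0.4592,-0.2868
env.gripper_to(0.048,80)
env.movep([x,y,0.17],q); env.dwell(0.15)
print(env.move_straight([x,y,0.0765],0.1,contact_N=8))
print(env.get_tcp_pos(),env.get_force())
env.gripper_to(0.0,80); print(env.get_grip_width(),env.get_force(),env.get_tcp_pos())
env.move_straight([x,y,0.155],0.12)
env.dwell(.1);print(env.get_grip_width(),env.get_force(),env.get_tcp_pos(),env.get_t())
ci,im=snap("wrist","w5"); snap("scene","s5")
```

```text
False
[ 0.45962258 -0.28707362  0.07701844] [0.29305697 1.29694249 0.72665195]
0.025994496960296543 [-0.54308045  0.4580161   4.90635779] [ 0.459624   -0.28704531  0.07748773]
0.026251413968528547 [-0.62692129 -0.57678592 -1.02366349] [ 0.45859254 -0.28643113  0.15403637] 13.6167
```

View pics/w5.png

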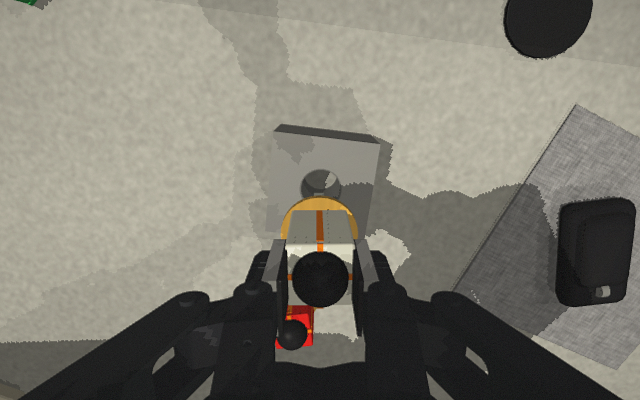

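View pics/s5.png

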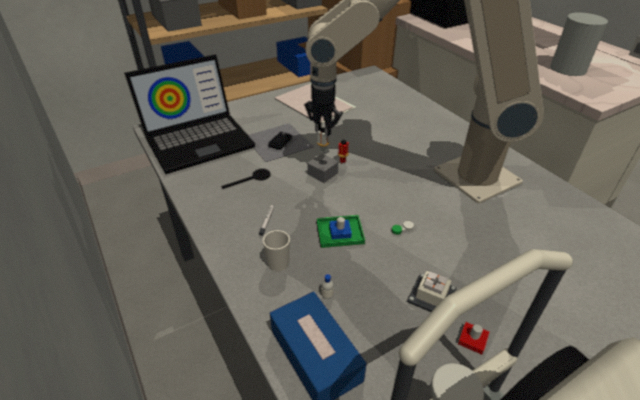

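Run:
```python
from h import *
a=np.radians(30.5); q=down(a); ty=np.array([np.sin(a),-np.cos(a)])
p=env.get_tcp_pos(); env.move_straight([p[0],p[1],0.22],0.2)
m=np.array([0.4884,0.3107])+0.06*ty
env.movep([*m,0.22],q); env.dwell(0.4)
print(env.get_tcp_pos(),env.get_force(),env.get_grip_width(),env.get_t())
ci,im=snap("wrist","w6"); print(proj(ci,[.4884,.3107,.062])); cv2.imwrite("pics/w6c.png",cv2.resize(im[80:260,220:420],None,fx=3,fy=3,interpolation=2))
```

```text
[0.51897907 0.25873141 0.22003198] [ 1.09618908 -0.02162838 -1.24042344] 0.02604389474040595 16.575
(np.float64(319.3998781677626), np.float64(100.45937361196553))
```

View pics/w6.png

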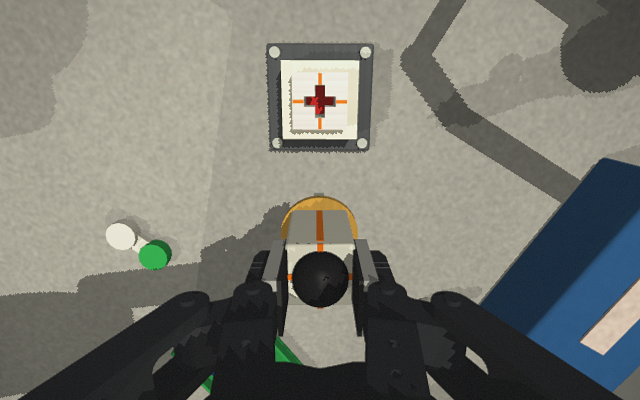

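View pics/w6c.png

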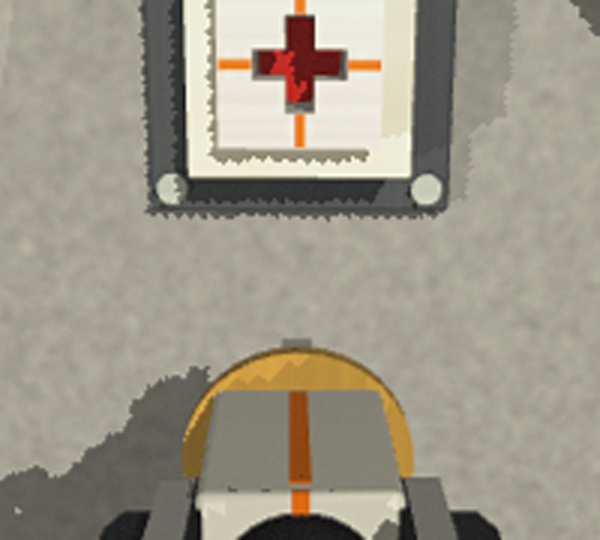

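Run:
```python
from h import *
ci=env.camera_info("wrist"); im=cv2.imread("pics/w6.png"); hsv=cv2.cvtColor(im,cv2.COLOR_BGR2HSV)
a=np.radians(30.5); tx=np.array([np.cos(a),np.sin(a)]); ty=np.array([np.sin(a),-np.cos(a)])
t=env.get_tcp_pos(); q=env.get_orientation(); X=Rq(q).apply([1,0,0]); print("yaw",np.degrees(np.arctan2(X[1],X[0])),Rq(q).apply([0,0,1]))
om=cv2.inRange(hsv,(8,150,120),(20,255,255)); om[145:]=0
n,lab,st,ce=cv2.connectedComponentsWithStats(om)
for s,c in zip(st[1:],ce[1:]):
    if s[4]>15: print(s,c,onz(ci,*c,.062)[:2])
def rel(p): d=p[:2]-t[:2]; return (d@tx).round(4),(d@ty).round(4)
red=cv2.inRange(hsv,(0,150,30),(7,255,255))|cv2.inRange(hsv,(172,150,30),(180,255,255)); 
# slot hull: non-white inside
yy,xx=np.nonzero(om[:, :]); 
for u,v,z in [(319.5,195.7,t[2]-.0235),(319.5,195.7,t[2]-.0275)]: print("flange edge",rel(onz(ci,u,v,z)))
o2=cv2.inRange(hsv,(5,120,100),(20,255,255)); o2[:240]=0
n,lab,st,ce=cv2.connectedComponentsWithStats(o2)
for s,c in zip(st[1:],ce[1:]):
    if s[4]>4: print("mark",s,c.round(1),rel(onz(ci,*c,t[2]+.0185)))
cv2.imwrite("pics/w6d.png",cv2.resize(im[185:310,260:380],None,fx=5,fy=5,interpolation=2))
```

```text
yaw 30.47743445842449 [ 1.26679936e-05  2.40868880e-05 -1.00000000e+00]
[319  73   3  12  34] [319.97058824  78.82352941] [0.48006235 0.3257646 ]
[293 100  11   3  31] [297.67741935 101.03225806] [0.47304793 0.30122903]
[336 100  11   3  33] [341. 101.] [0.504016   0.31950897]
[319 118   2  11  22] [319.5 123. ] [0.49779096 0.29491649]
flange edge (np.float64(0.0001), np.float64(-0.0197))
flange edge (np.float64(0.0001), np.float64(-0.0185))
mark [316 240   8   1   8] [319.5 240. ] (np.float64(0.0001), np.float64(-0.0147))
mark [317 243   7   9  55] [319.6 247.1] (np.float64(0.0001), np.float64(-0.0116))
mark [349 273   3   7  20] [350.  276.2] (np.float64(0.0125), np.float64(0.0013))
mark [287 274   5   7  28] [289.3 276.6] (np.float64(-0.0122), np.float64(0.0015))
mark [317 307   6   2   6] [319.5 307.8] (np.float64(0.0001), np.float64(0.0162))
```

View pics/w6d.png

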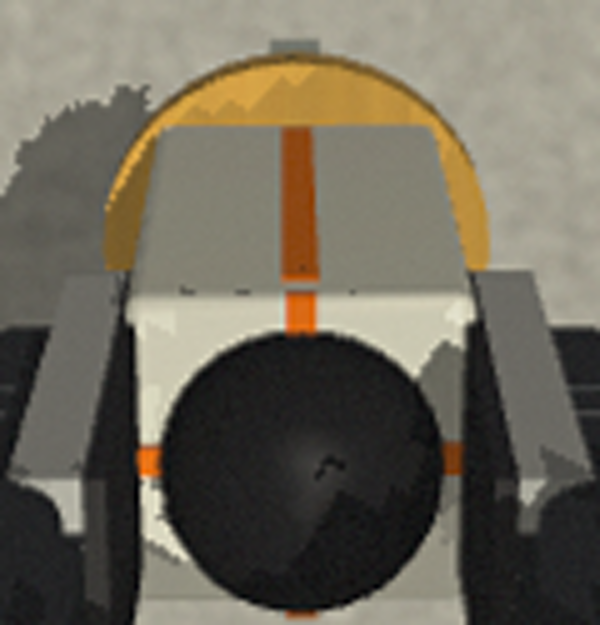

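Run:
```python
from h import *
q=down(np.radians(30.55)); x,y=.4881,.3111
env.movep([x,y,0.16],q); env.dwell(0.3)
print(env.get_tcp_pos(),env.get_force())
env.move_straight([x,y,0.132],0.08); env.dwell(.2); print(env.get_tcp_pos(),env.get_force())
print(env.move_straight([x,y,0.112],0.03,contact_N=6)); print(env.get_tcp_pos(),env.get_force(),env.get_moment(),env.get_t())
ci,im=snap("wrist","w7"); snap("scene","s7")
```

```text
[0.48904017 0.31085968 0.16096367] [-0.57123685  0.28285232 -1.28297498]
[0.48837659 0.31130914 0.13233669] [-0.42053308  0.05824804 -0.71139231]
False
[0.48816252 0.31115844 0.11201678] [-0.29200319 -0.17923616 -0.88914008] [-0.04285959  0.00056852 -0.01698039] 18.875
```

View pics/w7.png

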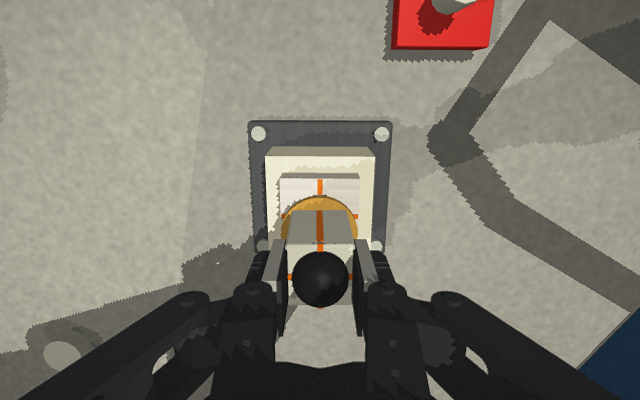

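The stem has gone 13 mm into the socket with no contact force. The orange marks (320,187) and (320,215) line up. Next I press down.

Run:
```python
from h import *
x,y=.4881,.3111
print(env.move_straight([x,y,0.098],0.04,contact_N=12)); print(env.get_tcp_pos(),env.get_force())
for z in (.0945,.092,.0905,.0895,.0885,.0875,.0865):
    r=env.move_straight([x,y,z],0.03,contact_N=25); env.dwell(.15)
    f=env.get_force(); print(z,r,env.get_tcp_pos().round(4),f.round(2),round(env.get_grip_width(),4))
    if r or f[2]>18: break
print(env.get_t())
```

```text
False
[0.48790457 0.31099986 0.09762918] [-0.47846451 -0.41071414 -1.32526941]
0.0945 False [0.4884 0.3113 0.0949] [0.53 0.32 2.67] 0.0261
0.092 False [0.4884 0.3113 0.0923] [0.06 0.67 4.12] 0.0261
0.0905 False [0.4884 0.3113 0.0908] [ 1.3  -0.04  6.68] 0.0262
0.0895 False [0.4884 0.3113 0.0899] [-1.39  0.47  6.5 ] 0.026
0.0885 False [0.4885 0.3113 0.0895] [-2.88 -0.8  12.27] 0.0262
0.0875 False [0.4885 0.3114 0.0894] [-4.64 -3.13 21.35] 0.026
21.8917
```

Run:
```python
from h import *
env.dwell(.5); print(env.get_tcp_pos(),env.get_force(),env.get_grip_width())
ci,im=snap("wrist","w8"); c2,s=snap("scene","s8")
cv2.imwrite("pics/s8c.png",np.hstack([cv2.resize(s[190:320,300:480],(540,390),interpolation=2)]))
cv2.imwrite("pics/w8c.png",cv2.resize(im[130:310,220:420],None,fx=3,fy=3,interpolation=2))
```

```text
[0.48850147 0.31134794 0.08945157] [-4.32302309 -2.58042865 20.74304423] 0.025600603143807372
```

View pics/w8c.png

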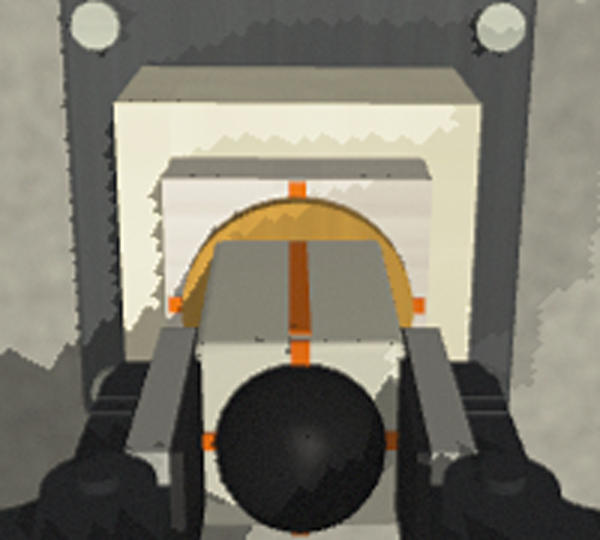

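View pics/s8c.png

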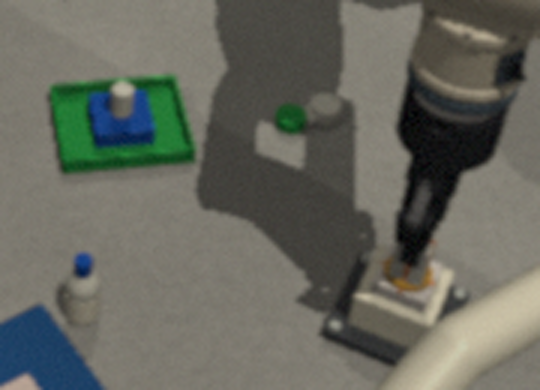

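The flange sits flat on the mount's top and is centred on the slots. The orange marks line up, and the cap is flat in the tray. I'm handing the job in.

Run:
```python
from h import *
print(env.get_t(),env.get_force()); env.finish_job()
```

```text
22.4917 [-5.44344351 -2.91274483 20.60428041]
the job is handed in; nothing more can be done
```

The job is done and handed in at 22.5 s. The blue dust cap is in the green tray, and the test eye is pressed home in the mount with the gripper still holding it.

- **Cap:** I lifted it off by its knob and set it down near the tray's centre. The wrist and scene pictures show it flat, right way up and let go.
- **Test eye:** I gripped it across its collar, lifted it out of the storage block and turned it to match the slots, which lie at about 30.5°. It slid in with no contact force until it met the spring. It then stopped hard at a TCP height of 89.5 mm, the height I had worked out for the flange resting on the mount's top.
- **Last checks:** The push is steady at about 20.6 N, against 8.4 N for the spring alone. The grip is set to 80 N, with sideways force of about 6 N. The last wrist picture shows the flange flush and centred, with its orange marks in line with the slots.
- **Readings that disagreed:** The gripper width read about 26 mm on the 28 mm collar and 19 mm on the 22 mm knob. It seems to read 2–3 mm low, and both grips held.
- **Not measured:** The plunger has no reading of its own, so its travel is inferred from the hard stop. I did not re-measure the bystanders, but I saw no contact with any of them.

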